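# Put the stray calibration weight back in the vacant case

### The arm

A 7-joint arm with a two-finger parallel gripper is mounted at the origin on a cart in front of the work surface, level with it; the furniture and walls round the work are solid. World frame = base frame: x ahead of the robot, y to its left, z up, the work surface at z = 0. Lengths are in mm, angles in rad, forces in N, time in s.
With the tool pointing down it reaches from about 375 to 925 mm from the base axis. Payload 3.1 kg.
Tool frame: the origin (TCP) lies midway between the tips of the shut fingers; the grasp point (between the pads) lies 19 mm behind it; z points along the fingers, y is the line along which they close (so a half turn about z gives the same grasp; the last joint's range is limited). The gripper opens to 85 mm and grips with 20 to 120 N. Pads are 22 mm wide; open, the fingers measure 114 mm over their backs; the gripper's body (76 mm by 85 mm) begins 54 mm behind the grasp point. The pads swing forward as they close: fully open they stand 13 mm farther back than shut.
Start: joints at [1.092, 0.383, 0.044, 1.598, -0.018, 1.161, -0.05], TCP at [241.6, -603.434, 231.269] pointing down, gripper open.
Joint ranges: [-2.61, 2.61], [-0.41, 2.15], [-1.48, 1.57], [0, 2.5], [-1.57, 4.71], [0.05, 1.97], [-2.85, 2.85]. Speed limits (rad/s): [2.79, 2.79, 3.14, 3.14, 3.14, 3.14, 3.14].

### API

Orientations are given as a unit quaternion [w, x, y, z].
In Python, from workcell import ctrl gives the robot as it stands.
- The arm moves only by the shell command python3 -m jog 'ROWS' [OPENING] [FORCE]. ROWS is JSON, one flat list of numbers, 4 for each row, row after row: the shift along the world's x, y, z as a fraction of full scale, then the turn about the world's z as a fraction of full scale. In form: [dx, dy, dz, twist, dx, dy, dz, twist, ...]. A call has 1 to 20 rows; each row shifts and turns the commanded pose from where the row before left it; what a row does not reach is not made up. Full scale, the value 1, is 25 mm for a shift and 2 rad for a turn. A row lasts 1/10 s, in which the tool goes at most 50 mm and 8.59 degrees, less where a joint would pass 70% of its speed; a pose out of reach is approached as far as the arm can. A call with a number of a shift or a turn outside -1 to 1 is refused whole. A call with a gripper value outside its range is refused whole. OPENING is the closure, from -1 (fully open) to 1 (shut), set as the call begins (- or left out, the last holds). The fingers move at their own pace and stop on an object; FORCE is the grip in N (left out, the last holds). Time passes only in rows, so rows that do not move let the fingers close. It gives the time, the measured TCP pose, the force, the opening and the grip force at its end, in the units of the state.
- ctrl.state(): the state, without advancing time (a new reading comes with each control period).
- ctrl.camera(name): name is "side" or "top"; returns a dict with "img" (420x560x3 uint8, red, green, blue), "depth" (420x560 float32, mm along the optical axis (not along the pixel's ray), 0 where there is no reading), "fx", "fy", "cx", "cy" (pixels), "k1" (the pictures are not rectified: a ray, as slopes to the right and down, at radius r is drawn at 1 + k1 r^2 times it, then the intrinsics apply), "R" (3x3) and "t" (3): a world point X has camera coordinates R X + t. Camera axes: x right, y down, z forward; pixel columns grow to the right and rows downward; lengths in mm; the calibration is good to about 2 mm. A picture is of the moment at which its call begins.
- ctrl.hand_in(): hands the job in; it is judged then, once.
Trained networks look in the newest picture that a camera, given by its name, has taken for a name from the list of things; names that differ only in an ending like _2 or _b are one class to them, and where a whole thing is asked for, a point or a joint stands for the part that bears it (a point fixed in the world has none). Each returns a list of dicts, best first, with "p" (0 to 1); they miss things now and then, are a little off and sometimes report something else, mostly with a low value. They report only what shows in the picture. A call takes as long as a camera call.
- ctrl.find_in(camera, label): "bbox" ([left, top, right, bottom] in pixels, round what is visible of it).
- ctrl.spot_point(camera, label): "point" ([column, row] in pixels: a listed point, or the origin of a listed thing).
The state is a dict: "t": time; "joints": joint angles; "joint_velocities": joint speeds; "tau": joint torques, N m; "eef_pos": TCP position; "eef_rot": TCP orientation; "wrist_force": force on the tool from outside, world axes, zero at the start; "torque": the same for the moment, N m; "opening": finger opening in mm; "gripper_force": force on a finger pad.
Only numpy, scipy, OpenCV 4.12 (cv2) and the standard library are available. Lean on these libraries where they do the work, as an engineer would, in place of code of your own. Each camera call takes 0.05 s, during which the arm holds its last target. There are 200 camera calls.

### The job

The steel knob weight lying on its side next to the balance belongs in one of the three shut cases, the only one that is vacant: lift lids and check until you find it. Stand the weight upright on the bench and let go of it, then take it by its knob, lower it upright and fully home into the vacant well, and shut its lid fully; lids of cases that you found taken may stay open. Do not drop the weight, and do not knock the loose flask or the small brown bottle about.

Things in the scene. Friction and masses are not known exactly. Their poses are not given: they have to be found in the camera images.
- weight_center (a point): Loose plain steel knob weight, about 0.5 kg, 71 mm long; point on its axis half-way up, z axis from foot to knob. Body 38 mm across from the flat foot to 47 mm, mass centre 27 mm from the foot. It starts lying on its side on the bench, axis level at 19 mm, knob to the robot's left (+y) within 35 degrees. Let go leaning up to 20 degrees on its foot, it rocks upright
- weight_knob (a point): Middle of the weight's round knob, on the axis 64 mm from the foot: 27 mm across, reaching from 58 to 71 mm; below it a neck 16 mm across at 54 mm. Same axes as weight_center
- weight: The same loose weight; origin at the centre of its flat foot, z axis towards the knob. The bench between it and case_3 is clear: round x = 0.44, y = -0.13 m there is room to stand it up and to lean the gripper either way. To its right lie a notebook 16 mm thick and the balance, 70 mm high
- case_1: Left one of three alike grey storage cases for one knob weight each, fixed, 84 (x) x 66 (y) mm, 91 high shut. Origin: centre of underside; -x side faces the robot, lid hinged at +x. Lower part 59 high, foam up to z = 55 with a round well in the middle, 44 across, floor at z = 9. A weight stored there shows its knob up to z = 80 under the lid. Two wells are taken, one is vacant; which one varies
- case_2: The middle one of the three cases, same shape and frame as case_1; taken or vacant, as found by lifting its lid (a taken well has a knob up to z = 80 mm, a vacant one is open down to z = 9 mm)
- case_3: The right one of the three cases, same shape and frame as case_1; taken or vacant, as found by lifting its lid (a taken well has a knob up to z = 80 mm, a vacant one is open down to z = 9 mm)
- case_1_lid (a joint): Lid hinge of case_1, rad: 0 shut, 1.75 fully open, just past upright. Hollow 70 g cover 84 x 66 mm, z = 59 to 91 mm of the case, with flat upright sides 66 mm apart in y to pinch. Axis along the case's y at x = +42, z = 59 mm. No lock. Left alone it falls shut from below 1.0 rad and fully open from above 1.2 rad, softly
- case_2_lid (a joint): Lid hinge of case_2, rad, same as that of case_1
- case_3_lid (a joint): Lid hinge of case_3, rad, same as that of case_1
- flask_center (a point): a loose 100 ml conical glass flask, 64 mm across and 104 mm high, behind the weight near the back; the point is its centre, half-way up. A bystander, to be left where it is
- vial_center (a point): a loose small brown reagent bottle with a black cap, 36 mm across and 66 mm high, standing in front of the cases; the point is its centre, half-way up. A bystander, to be left where it is

How it is judged:
By the outcome, as a careful person would: the job done as asked, in the order asked, and still so for the second after the job is handed in, with the robot touching nothing.
It also fails if it takes over 72 s, if anything falls off the work surface, if the arm or the gripper's body presses on something with over 40 N, if the wrist force passes 120 N, or if a joint passes its speed limit or range.

## Working session

There is one attempt and no reset: what is moved stays moved. The work goes in short steps, Python scripts to look and compute and a shell command to move; the robot and the scene stay as the last step left them, time stands still between calls to the robot, and variables do not carry over. Pictures are saved under pics/ and viewed, at most 10 in all, crops included, and the job is handed in when it is done.

```bash
ls; mkdir -p pics
cat > h.py <<'E'
import numpy as np, cv2
from workcell import ctrl
def ray(c,px):
    p=np.array([(px[0]-c['cx'])/c['fx'],(px[1]-c['cy'])/c['fy']]); u=p.copy()
    for _ in range(20): u=p/(1+c['k1']*(u@u))
    return np.array([u[0],u[1],1.])
def at_z(c,px,z):   # world point on the pixel's ray at height z
    R,t=np.array(c['R']),np.array(c['t']); o=-R.T@t; d=R.T@ray(c,px)
    return o+d*(z-o[2])/d[2]
def cloud(c):
    h,w=c['depth'].shape; K=np.array([[c['fx'],0,c['cx']],[0,c['fy'],c['cy']],[0,0,1.]])
    v,u=np.mgrid[:h,:w]; p=np.stack([u,v],-1).reshape(-1,1,2).astype(float)
    n=cv2.undistortPoints(p,K,np.array([c['k1'],0,0,0,0.])).reshape(-1,2)
    X=np.c_[n,np.ones(len(n))]*c['depth'].reshape(-1,1)
    W=(X-np.array(c['t']))@np.array(c['R']); W[c['depth'].ravel()==0]=np.nan
    return W.reshape(h,w,3)
def save(c,n,box=None):
    im=c['img'][:,:,::-1]
    if box: im=im[box[1]:box[3],box[0]:box[2]]
    cv2.imwrite('pics/'+n+'.png',im)
E
python3 - <<'E'
from h import *
np.set_printoptions(precision=1,suppress=True)
ims=[]
for n in('top','side'):
    c=ctrl.camera(n); save(c,n+'0'); W=cloud(c); print(n,-np.array(c['R']).T@c['t'])
    for l,z in(('weight_center',19),('weight_knob',19),('weight',19),('case_1',0),('flask_center',52),('vial_center',33)):
        for r in ctrl.spot_point(n,l)[:4]:
            q=r['point'];i=W[int(q[1]),int(q[0])]
            print(l,round(r['p'],2),np.array(q),at_z(c,q,z),i)
    for r in ctrl.find_in(n,'case_1_lid')[:4]:print('lid',r)
print(ctrl.state())
E
```

```text
pics
top [ 419.2   71.  1412.8]
weight_center 0.59 [361.3 230.7] [ 454.1 -133.4   19. ] [ 455.6 -130.3   34.8]
weight_knob 0.87 [348.3 227.3] [462.6 -97.   19. ] [463.  -94.6  31.9]
weight 0.73 [369.5 230.2] [ 456.  -156.3   19. ] [ 456.1 -152.1   36.2]
case_1 0.79 [291.2 224.3] [467.6  61.4   0. ] [465.1  62.6  96.9]
case_1 0.71 [180.5 213.6] [489.8 374.7   0. ] [486.6 355.4  96.1]
case_1 0.66 [239.3 228.4] [452.4 206.9   0. ] [451.2 198.7  94. ]
flask_center 0.75 [338.8 165.3] [630. -64.  52.] [622.9 -56.9 102.5]
vial_center 0.55 [177.8 213.9] [487.2 375.1  33. ] [486.3 362.9  98.2]
vial_center 0.44 [280.8 256.4] [378.   87.9  33. ] [379.9  89.7  65. ]
lid {'bbox': [151.7, 191.0, 193.0, 227.9], 'p': 0.86}
side [ 204.4 1019.9  436.8]
weight_knob 0.63 [296.3 208. ] [464.4 -90.7  19. ] [438.1  25.1  62.5]
weight 0.71 [305.5 201.1] [ 451.5 -162.4   19. ] [ 446.  -128.5   31.1]
case_1 0.96 [263.3 256. ] [472.4 208.6   0. ] [460.5 246.8  20.5]
case_1 0.72 [280.5 232.7] [470.9  62.6   0. ] [423.4 237.5  81.4]
case_1 0.55 [224.  292.5] [497.9 385.2   0. ] [421.8 549.7 114. ]
flask_center 0.88 [250.5 197.6] [597.9 -49.7  52. ] [602.7 -58.4  50.6]
vial_center 0.85 [313.9 228.3] [375.7  81.6  33. ] [373.5 106.5  44.3]
lid {'bbox': [198.0, 240.8, 251.7, 276.1], 'p': 0.96}
lid {'bbox': [296.7, 196.8, 310.3, 212.2], 'p': 0.6}
{'t': 0.8, 'joints': array([ 1.1,  0.4,  0. ,  1.6, -0. ,  1.2, -0. ]), 'joint_velocities': array([-0.,  0.,  0.,  0.,  0.,  0., -0.]), 'tau': array([  0. , -43.3,   1. , -25. ,   0. ,   0. ,   0. ]), 'eef_pos': array([ 241.6, -603.5,  231.3]), 'eef_rot': array([0. , 1. , 0.2, 0. ]), 'wrist_force': array([ 0.3, -0.9, -0. ]), 'torque': array([ 0., -0.,  0.]), 'gripper_force': 0.0, 'opening': 85.08962536270052}
```

View both.

View pics/top0.png

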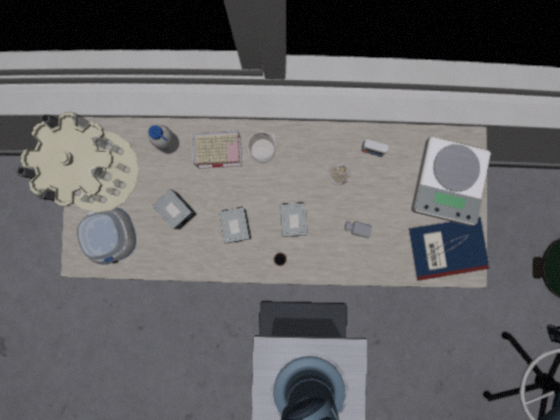

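View pics/side0.png

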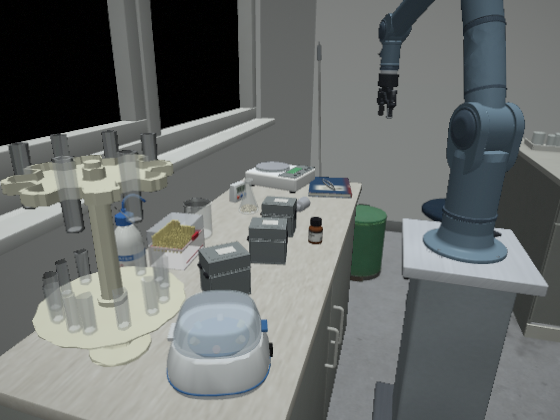

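Run:
```python
from h import *
np.set_printoptions(precision=4,suppress=True)
c=ctrl.camera('top');W=cloud(c);s=ctrl.state();print(s['eef_rot'],s['joints'])
for m,(x0,x1,y0,y1,z0,z1) in dict(c1=(400,560,300,420,80,105),c2=(400,560,140,260,80,105),c3=(400,560,0,120,80,105),wt=(400,520,-200,-80,12,45),vial=(340,410,50,120,40,75),flask=(560,680,-120,0,15,115)).items():
    k=(W[...,0]>x0)&(W[...,0]<x1)&(W[...,1]>y0)&(W[...,1]<y1)&(W[...,2]>z0)&(W[...,2]<z1)
    P=W[k]; r=cv2.minAreaRect(P[:,:2].astype(np.float32)); print(m,len(P),r,np.percentile(P,[2,50,98],axis=0).round(1).tolist())
```

```text
[-0.      0.9819  0.1893 -0.    ] [ 1.0922  0.3829  0.0439  1.5979 -0.0179  1.1612 -0.0499]
c1 763 ((497.6901550292969, 380.428466796875), (84.06586456298828, 65.81471252441406), 43.76752853393555) [[454.3, 336.9, 84.3], [496.3, 378.1, 91.0], [539.4, 415.9, 97.0]]
c2 806 ((458.88812255859375, 213.0567169189453), (84.31122589111328, 66.74969482421875), 12.3877592086792) [[417.1, 177.7, 85.2], [458.7, 212.3, 91.2], [500.8, 247.1, 96.5]]
c3 797 ((477.8615417480469, 55.67295837402344), (84.30769348144531, 65.83464813232422), 5.037280082702637) [[436.8, 23.4, 85.5], [478.1, 55.5, 90.9], [518.3, 87.2, 96.4]]
wt 297 ((460.05242919921875, -121.66105651855469), (69.09589385986328, 37.1435661315918), 76.68917083740234) [[439.3, -153.1, 18.5], [458.9, -124.7, 33.0], [477.5, -89.6, 41.6]]
vial 121 ((370.63092041015625, 90.00181579589844), (31.57980728149414, 32.631229400634766), 65.1624984741211) [[355.0, 73.6, 40.7], [371.7, 89.7, 63.5], [386.4, 103.4, 70.4]]
flask 335 ((609.866943359375, -67.62140655517578), (58.590450286865234, 51.31259536743164), 51.76021957397461) [[587.3, -92.4, 16.0], [606.7, -64.6, 44.6], [636.5, -42.8, 106.1]]
```

The pictures show c1 at (174,209), c2 at (234,225) and c3 at (294,219) in the top view. The weight is at (358,229), the vial at (280,258) and the flask at (340,174). The side view agrees. I'll start with case 3, which is the nearest.

```bash
python3 -m jog '[0.3,0.98,0,-0.0073,0.3,0.98,0,-0.0073,0.3,0.98,0,-0.0073,0.3,0.98,0,-0.0073,0.3,0.98,0,-0.0073,0.3,0.98,0,-0.0073,0.3,0.98,0,-0.0073,0.3,0.98,0,-0.0073,0.3,0.98,0,-0.0073,0.3,0.98,0,-0.0073,0.3,0.98,0,-0.0073,0.3,0.98,0,-0.0073,0.3,0.98,0,-0.0073,0.3,0.98,0,-0.0073,0.3,0.98,0,-0.0073,0.3,0.98,0,-0.0073,0.3,0.98,0,-0.0073,0.3,0.98,0,-0.0073,0.3,0.98,0,-0.0073,0.3,0.98,0,-0.0073]' -1
python3 -m jog '[0.28,0.83,-0.3,0,0.28,0.83,-0.3,0,0.28,0.83,-0.4,0,0.28,0.83,-0.5,0,0.28,0.83,-0.6,0,0.28,0.83,-0.7,0,0.28,0.83,-0.7,0,0.28,0.83,-0.7,0,0,0,0,0,0,0,0,0]'
```

```text
t: 2.85
eef_pos: [391.9, -112.5, 231.6]
eef_rot: [0.0, 0.999, 0.044, 0.0]
wrist_force: [0.6, -0.3, 0.0]
opening: 85.2
gripper_force: 0.0
t: 3.85
eef_pos: [447.4, 52.6, 126.2]
eef_rot: [0.0, 0.999, 0.045, -0.0]
wrist_force: [0.1, 0.5, 0.0]
opening: 85.6
gripper_force: 0.0
```

```bash
python3 -m jog '[0,0,-0.6,0,0,0,-0.6,0,0,0,-0.6,0,0,0,-0.6,0,0,0,-0.55,0,0,0,0,0,0,0,0,0]'
python3 -m jog '[0,0,0,0,0,0,0,0,0,0,0,0,0,0,0,0,0,0,0,0,0,0,0,0]' 1 20
```

```text
t: 4.55
eef_pos: [447.8, 52.0, 52.8]
eef_rot: [0.0, 0.999, 0.044, 0.0]
wrist_force: [-0.5, -0.2, 0.3]
opening: 85.7
gripper_force: 0.0
t: 5.15
eef_pos: [448.4, 53.3, 53.6]
eef_rot: [-0.0, 0.999, 0.044, 0.001]
wrist_force: [-1.7, 1.3, 6.7]
opening: 65.3
gripper_force: 25.5
```

```bash
python3 -m jog '[0.1,0.01,0.28,0,0.11,0.01,0.28,0,0.16,0.014,0.25,0,0.16,0.014,0.25,0,0.21,0.018,0.21,0,0.21,0.018,0.21,0,0.25,0.02,0.17,0,0.25,0.02,0.17,0,0.27,0.024,0.12,0,0.27,0.024,0.12,0,0.22,0.02,0.05,0,0.22,0.02,0.05,0,0.22,0.02,0.015,0,0.22,0.02,0.015,0,0,0,0,0]'
python3 -m jog '[0,0,0,0,0,0,0,0,0,0,0,0,0,0,0,0,0,0,0,0,0,0,0.8,0,0,0,1,0,-0.9,0,1,0,-0.9,0,0.5,0,-0.9,0,0,0,-0.9,0,0,0,-0.9,0,0,0]' -1
python3 - <<'E'
from h import *
c=ctrl.camera('top');save(c,'top1',(140,150,420,300));c=ctrl.camera('side');save(c,'side1',(180,150,380,310))
a=cv2.imread('pics/top1.png');b=cv2.imread('pics/side1.png')
cv2.imwrite('pics/m1.png',np.hstack([cv2.resize(a,(448,240)),cv2.resize(b,(300,240))]))
E
```

```text
t: 6.65
eef_pos: [519.2, 59.4, 107.5]
eef_rot: [-0.0, 0.999, 0.045, -0.001]
wrist_force: [-3.8, 3.1, -1.0]
opening: 66.0
gripper_force: 24.8
t: 7.85
eef_pos: [406.1, 58.8, 190.0]
eef_rot: [0.0, 0.999, 0.044, 0.0]
wrist_force: [-0.6, -0.5, -0.1]
opening: 85.2
gripper_force: 0.0
```

View pics/m1.png

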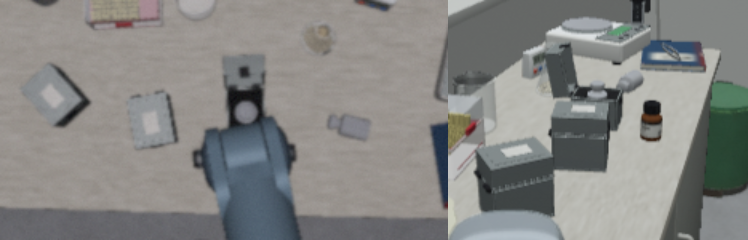

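The top crop shows the c3 lid open at (243,70) with a knob in its well at (245,112). The side crop agrees, so case 3 is taken. Next is case 2.

```bash
python3 -m jog '[0.12,0.74,0,0.008,0.12,0.74,0,0.008,0.12,0.74,0,0.008,0.12,0.74,0,0.008,0.12,0.74,-0.4,0.008,0.12,0.74,-0.6,0.008,0.12,0.74,-0.8,0.008,0.12,0.74,-0.8,0.008,0,0,-0.6,0,0,0,-0.6,0,0,0,-0.6,0,0,0,-0.6,0,0,0,-0.5,0,0,0,0,0]' -1
python3 -m jog '[0,0,0,0,0,0,0,0,0,0,0,0,0,0,0,0,0,0,0,0,0,0,0,0]' 1 20
```

```text
t: 9.35
eef_pos: [429.4, 205.5, 50.4]
eef_rot: [0.001, 0.994, 0.108, -0.002]
wrist_force: [0.5, -0.9, 0.1]
opening: 85.4
gripper_force: 0.0
t: 9.95
eef_pos: [431.2, 207.2, 52.8]
eef_rot: [-0.0, 0.994, 0.108, 0.0]
wrist_force: [-1.2, 0.5, 3.8]
opening: 65.6
gripper_force: 27.4
```

```bash
python3 -m jog '[0.1,0.023,0.28,0,0.105,0.023,0.28,0,0.158,0.035,0.25,0,0.158,0.035,0.25,0,0.203,0.045,0.21,0,0.203,0.045,0.21,0,0.24,0.053,0.17,0,0.24,0.053,0.17,0,0.27,0.06,0.12,0,0.27,0.06,0.12,0,0.213,0.047,0.05,0,0.213,0.047,0.05,0,0.22,0.048,0.015,0,0.22,0.048,0.015,0,0,0,0,0]'
python3 -m jog '[0,0,0,0,0,0,0,0,0,0,0,0,0,0,0,0,0,0,0,0,0,0,0.8,0,0,0,1,0,-0.9,-0.2,1,0,-0.9,-0.2,0.5,0,-0.9,-0.2,0,0,-0.9,-0.2,0,0,-0.9,-0.2,0,0]' -1
python3 - <<'E'
from h import *
c=ctrl.camera('top');save(c,'top2',(140,150,420,300));c=ctrl.camera('side');save(c,'side2',(180,150,380,310))
a=cv2.imread('pics/top2.png');b=cv2.imread('pics/side2.png')
cv2.imwrite('pics/m2.png',np.hstack([cv2.resize(a,(448,240)),cv2.resize(b,(300,240))]))
E
```

```text
t: 11.45
eef_pos: [502.4, 222.5, 107.1]
eef_rot: [-0.0, 0.994, 0.108, 0.001]
wrist_force: [-2.6, 1.5, -3.0]
opening: 65.8
gripper_force: 24.7
t: 12.65
eef_pos: [387.9, 197.3, 189.8]
eef_rot: [0.0, 0.994, 0.108, 0.001]
wrist_force: [0.5, 0.1, 0.2]
opening: 85.1
gripper_force: 0.0
```

View pics/m2.png

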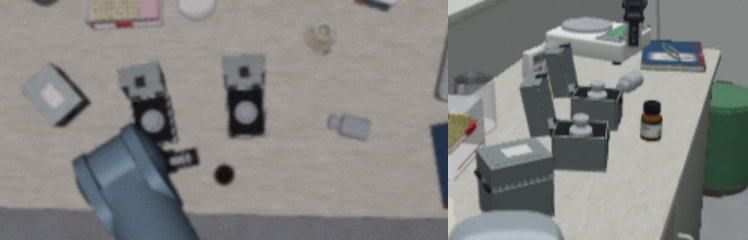

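The c2 well also holds a knob, at (152,120) in the top crop, so it is taken. That leaves case 1, which I'll open to confirm.

```bash
python3 -m jog '[0.352,0.65,0,0.0274,0.352,0.65,0,0.0274,0.352,0.65,0,0.0274,0.352,0.65,0,0.0274,0.352,0.65,0,0.0274,0.352,0.65,0,0.0274,0.352,0.65,-0.4,0.0274,0.352,0.65,-0.6,0.0274,0.352,0.65,-0.8,0.0274,0.352,0.65,-0.8,0.0274,0,0,-0.6,0,0,0,-0.6,0,0,0,-0.6,0,0,0,-0.6,0,0,0,-0.5,0,0,0,0,0]' -1
python3 -m jog '[0,0,0,0,0,0,0,0,0,0,0,0,0,0,0,0,0,0,0,0,0,0,0,0]' 1 20
```

```text
t: 14.35
eef_pos: [475.5, 358.1, 49.9]
eef_rot: [0.001, 0.928, 0.373, -0.002]
wrist_force: [-0.2, -0.1, -0.8]
opening: 85.5
gripper_force: 0.0
t: 14.95
eef_pos: [476.9, 360.4, 52.7]
eef_rot: [-0.0, 0.928, 0.373, 0.0]
wrist_force: [-1.8, -1.4, 4.0]
opening: 65.5
gripper_force: 27.6
```

```bash
python3 -m jog '[0.075,0.072,0.28,0,0.078,0.075,0.28,0,0.117,0.112,0.25,0,0.117,0.112,0.25,0,0.15,0.144,0.21,0,0.15,0.144,0.21,0,0.178,0.17,0.17,0,0.178,0.17,0.17,0,0.198,0.19,0.12,0,0.198,0.19,0.12,0,0.157,0.151,0.05,0,0.157,0.151,0.05,0,0.162,0.155,0.015,0,0.162,0.155,0.015,0,0,0,0,0]'
python3 -m jog '[0,0,0,0,0,0,0,0,0,0,0,0,0,0,0,0,0,0,0,0,0,0,0.8,0,0,0,1,0,-0.65,-0.65,1,0,-0.65,-0.65,0.5,0,-0.6,-0.9,0,0,-0.4,-1,0,0,-0.2,-1,0,0,0,-1,0,0,0,-1,0,0,0,-1,0,0]' -1
python3 - <<'E'
from h import *
c=ctrl.camera('top');save(c,'top3',(140,150,420,300));W=cloud(c)
d=ctrl.camera('side');save(d,'side3',(180,150,380,310))
a=cv2.imread('pics/top3.png');b=cv2.imread('pics/side3.png')
cv2.imwrite('pics/m3.png',np.hstack([cv2.resize(a,(448,240)),cv2.resize(b,(300,240))]))
x,y=498,380; k=np.hypot(W[...,0]-x,W[...,1]-y)<40
P=W[k]; print(np.percentile(P[:,2],[5,20,40,60,80,95]))
lo=P[P[:,2]<40]; print(len(lo),lo.mean(0) if len(lo) else 0)
# weight
k=(W[...,0]>400)&(W[...,0]<520)&(W[...,1]>-200)&(W[...,1]<-60)&(W[...,2]>14)&(W[...,2]<50)
P=W[k][:,:2]; m=P.mean(0);u=np.linalg.svd(P-m)[2][0]; u*=np.sign(u[1]); s=(P-m)@u
print(m,np.degrees(np.arctan2(u[1],u[0])),m+u*s.min(),m+u*s.max(),cv2.minAreaRect(P.astype(np.float32)))
for l in('weight','weight_knob','weight_center'):
    for r in ctrl.spot_point('top',l)[:1]: print(l,r['p'],at_z(c,r['point'],19))
E
```

```text
t: 16.45
eef_pos: [529.3, 410.8, 106.9]
eef_rot: [-0.001, 0.928, 0.373, 0.001]
wrist_force: [-3.3, 0.1, -3.8]
opening: 65.6
gripper_force: 25.2
t: 17.95
eef_pos: [466.4, 229.3, 190.9]
eef_rot: [0.0, 0.928, 0.374, 0.001]
wrist_force: [-0.6, -0.9, 0.3]
opening: 85.2
gripper_force: 0.0
[12.35770478 48.68196712 52.84316365 54.76440784 57.3201919  60.12896911]
38 [518.86453702 387.49898768  18.78176674]
[ 458.73207408 -123.98033123] 76.42132539596628 [ 451.12055588 -155.49389264] [467.51896066 -87.60045503] ((460.179931640625, -121.73043060302734), (69.81768798828125, 37.304298400878906), 76.64171600341797)
weight 0.81 [ 460.30647641 -149.78724071   19.        ]
weight_knob 0.77 [468.34430486 -92.46338182  19.        ]
weight_center 0.5 [ 459.29510645 -119.66254115   19.        ]
```

View pics/m3.png

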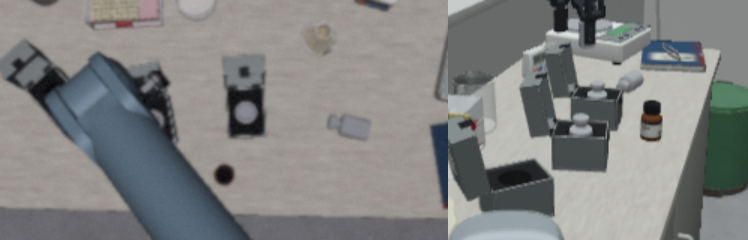

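The side crop at (515,180) shows case 1's well empty and black, and the depth there goes down to about 12 mm, so case 1 is vacant. Next I'll take the lying weight by its knob at about (467,-92), with its axis at 77°.

```bash
python3 -m jog '[0,-0.917,0,0.0206,0,-0.917,0,0.0206,0,-0.917,0,0.0206,0,-0.917,0,0.0206,0,-0.917,0,0.0206,0,-0.917,0,0.0206,0,-0.917,0,0.0206,0,-0.917,0,0.0206,0,-0.917,0,0.0206,0,-0.917,0,0.0206,0,-0.917,0,0.0206,0,-0.917,-0.5,0.0206,0,-0.917,-0.8,0.0206,0,-0.917,-0.8,0.0206,0,0,-0.8,0,0,0,-0.8,0,0,0,-0.8,0,0,0,0,0]' -1
python3 -m jog '[0,0,-0.7,0,0,0,-0.7,0,0,0,-0.7,0,0,0,-0.5,0,0,0,-0.25,0,0,0,0,0,0,0,0,0]'
```

```text
t: 20.0
eef_pos: [464.7, -89.2, 74.9]
eef_rot: [-0.002, 0.782, 0.623, -0.001]
wrist_force: [-0.1, -1.6, -0.0]
opening: 85.3
gripper_force: 0.0
t: 20.7
eef_pos: [466.9, -91.1, 6.2]
eef_rot: [0.0, 0.783, 0.622, 0.0]
wrist_force: [-0.1, -0.7, 1.0]
opening: 85.6
gripper_force: 0.0
```

```bash
python3 -m jog '[0,-0.03,0.1,0,0,0,0,0,0,0,0,0,0,0,0,0,0,0,0,0,0,0,0,0,0,0,0,0,0,0,0,0]' 1 20
```

```text
t: 21.5
eef_pos: [466.4, -92.1, 8.2]
eef_rot: [0.0, 0.783, 0.622, 0.0]
wrist_force: [0.2, -0.4, 2.9]
opening: 24.8
gripper_force: 19.6
```

```bash
python3 -m jog '[-0.019,-0.084,0.216,0,-0.019,-0.084,0.216,0,-0.027,-0.119,0.198,0,-0.027,-0.119,0.198,0,-0.035,-0.15,0.176,0,-0.035,-0.15,0.176,0,-0.041,-0.177,0.144,0,-0.041,-0.177,0.144,0,-0.046,-0.199,0.11,0,-0.046,-0.199,0.11,0,0,0,0,0]'
python3 - <<'E'
from h import *
d=ctrl.camera('side');cv2.imwrite('pics/s4.png',cv2.resize(d['img'][110:260,200:400,::-1],(800,600),interpolation=cv2.INTER_CUBIC))
E
```

```text
t: 22.6
eef_pos: [457.6, -129.6, 50.6]
eef_rot: [0.0, 0.784, 0.621, -0.0]
wrist_force: [-0.4, 1.4, -1.0]
opening: 25.2
gripper_force: 19.9
```

View pics/s4.png

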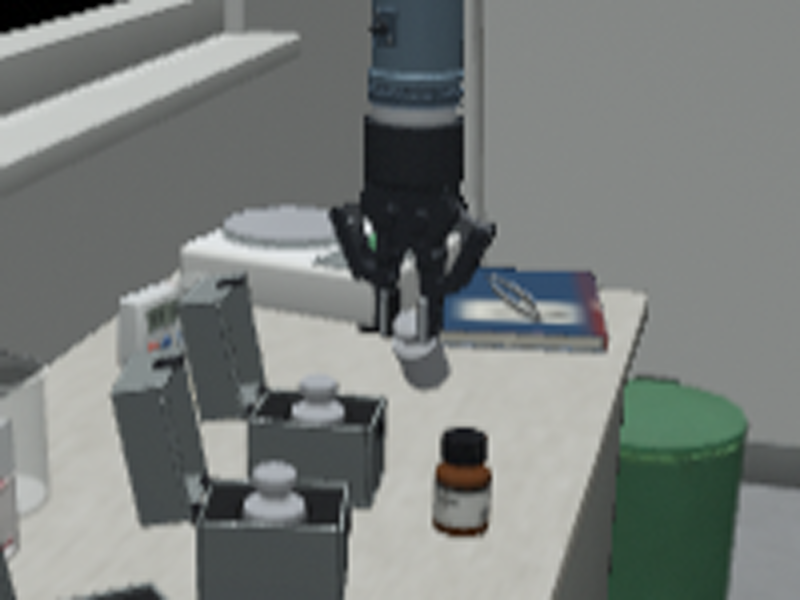

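The weight is tilting up about its foot edge, at roughly 50° and seen at (420,350). I'll continue the arc to near upright.

```bash
python3 -m jog '[-0.05,-0.216,0.074,0,-0.05,-0.216,0.074,0,-0.052,-0.224,0.034,0,-0.052,-0.224,0.034,0,-0.052,-0.226,-0.006,0,-0.052,-0.226,-0.006,0,-0.041,-0.179,-0.034,0,-0.041,-0.179,-0.034,0,0,0,0,0,0,0,0,0]'
python3 - <<'E'
from h import *
d=ctrl.camera('side');cv2.imwrite('pics/s5.png',cv2.resize(d['img'][150:225,250:350,::-1],(800,600),interpolation=cv2.INTER_CUBIC))
E
```

```text
t: 23.65
eef_pos: [448.6, -171.3, 54.1]
eef_rot: [0.001, 0.783, 0.622, 0.0]
wrist_force: [0.0, -0.5, 4.5]
opening: 24.7
gripper_force: 20.4
```

View pics/s5.png

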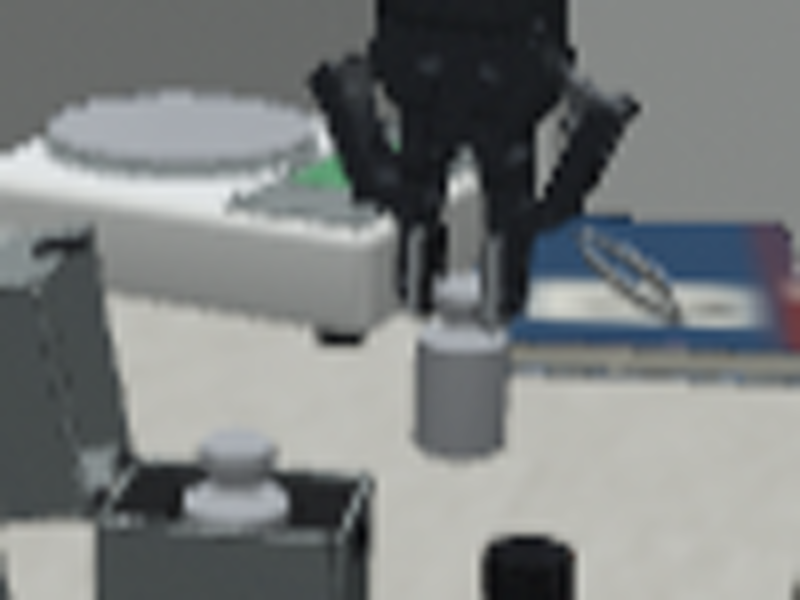

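The weight stands upright at (460,400) in the crop. I'll let go and check it.

```bash
python3 -m jog '[0,0,0,0,0,0,0,0,0,0,0,0,0,0,0,0,0,0,0,0,0,0,0,0,0,0,0,0,0,0,0,0,0,0,0,0,0,0,0,0]' -1
python3 - <<'E'
from h import *
d=ctrl.camera('side')
for l,z in(('weight_knob',64),('weight_center',35.5),('weight',0)):
    for r in ctrl.spot_point('side',l)[:4]: print(l,round(r['p'],2),at_z(d,r['point'],z).round(1))
W=cloud(d);k=(abs(W[...,0]-450)<30)&(abs(W[...,1]+170)<30)
for a,b in((5,20),(20,45),(60,72)):
    P=W[k&(W[...,2]>a)&(W[...,2]<b)];print(a,len(P),np.median(P,0).round(1),np.percentile(P,[3,97],axis=0).round(1).tolist())
cv2.imwrite('pics/s6.png',cv2.resize(d['img'][150:225,250:350,::-1],(560,420),interpolation=cv2.INTER_CUBIC))
E
```

```text
t: 24.7
eef_pos: [447.9, -170.7, 53.6]
eef_rot: [-0.0, 0.783, 0.622, 0.0]
wrist_force: [-0.1, 0.2, 0.6]
opening: 85.3
gripper_force: 0.0
weight_knob 0.5 [ 447.1 -169.7   64. ]
weight_center 0.69 [ 456.8 -179.3   35.5]
weight 0.51 [ 454.7 -173.9    0. ]
5 46 [ 445.1 -157.5   11.9] [[430.5, -167.9, 5.5], [462.3, -150.9, 19.4]]
20 91 [ 444.9 -157.3   32.9] [[429.7, -172.1, 20.7], [463.2, -151.9, 44.3]]
60 36 [ 447.9 -163.7   66.6] [[436.5, -175.3, 60.2], [457.8, -157.2, 70.5]]
```

View pics/s6.png

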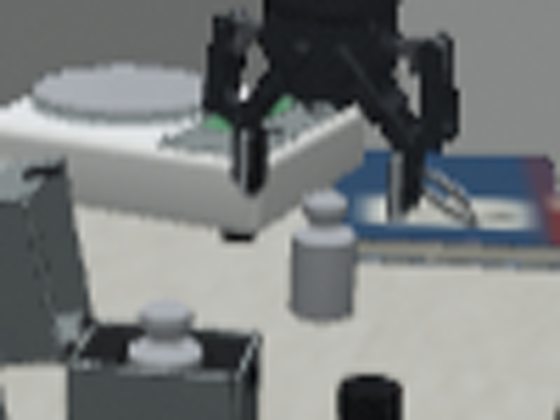

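It stands free and upright at (322,255). I'll regrip it by the knob.

```bash
python3 -m jog '[0,0,0.04,0,0,0,0,0,0,0,0,0,0,0,0,0,0,0,0,0,0,0,0,0,0,0,0,0,0,0,0,0,0,0,0,0]' 1 40
python3 -m jog '[0,0,0.2,0,0,0,0.4,0,0,0,0.6,0,0,0,0.8,0,0,0,0.8,0,0,0,0.8,0,0,0,0.8,0,0,0,0.6,0,0,0,0.3,0,0,0,0,0]'
```

```text
t: 25.8
eef_pos: [448.3, -170.8, 54.8]
eef_rot: [0.0, 0.783, 0.622, 0.0]
wrist_force: [-0.4, 0.7, 3.1]
opening: 24.1
gripper_force: 39.2
t: 26.8
eef_pos: [448.6, -170.9, 188.3]
eef_rot: [0.001, 0.783, 0.622, 0.0]
wrist_force: [-0.7, 0.3, -4.4]
opening: 23.7
gripper_force: 39.7
```

```bash
cat > c1.py <<'E'
from h import *
np.set_printoptions(precision=1,suppress=True)
a=np.radians(43.8);ex=np.array([np.cos(a),np.sin(a)]);ey=np.array([-ex[1],ex[0]])
for n in('top','side'):
    c=ctrl.camera(n);W=cloud(c);D=W[...,:2]-[497.7,380.4];u=D@ex;v=D@ey;z=W[...,2]
    m=(abs(u)<55)&(abs(v)<45)&(z>50)&(z<66)
    print(n,'rim',m.sum(),'u',np.percentile(u[m],[1,2,98,99]),'v',np.percentile(v[m],[1,2,98,99]))
    vv,uu=np.nonzero((abs(u)<60)&(abs(v)<60)&(z<49)&(z>-5))
    P=np.array([at_z(c,(x,y),55)[:2] for x,y in zip(uu,vv)])
    P=P[np.hypot(*(P-[497.7,380.4]).T)<29]
    print('well',len(P),P.mean(0),cv2.minEnclosingCircle(P.astype(np.float32)))
    for r in ctrl.spot_point(n,'case_1')[:3]: print(r['p'],at_z(c,r['point'],0))
E
python3 c1.py
```

```text
top rim 630 u [-42.2 -41.4  53.5  54.3] v [-32.4 -32.1  31.6  32. ]
well 192 [497.5 379.5] ((496.7905578613281, 381.8501281738281), 27.60455322265625)
0.63 [491.2 377.6   0. ]
0.61 [476.7  57.7   0. ]
side rim 648 u [-41.1 -40.3  49.   52.1] v [-31.1 -30.6  34.9  35.3]
well 146 [494.3 387.8] ((493.5735168457031, 387.8857421875), 20.66016960144043)
0.96 [499.9 378.    0. ]
0.9 [462.7 219.1   0. ]
0.9 [471.1  66.9   0. ]
```

```bash
python3 -m jog '[0,0.8,0,-0.01445,0,0.8,0,-0.01445,0,0.8,0,-0.01445,0,0.8,0,-0.01445,0,0.8,0,-0.01445,0,0.8,0,-0.01445,0,0.8,0,-0.01445,0,0.8,0,-0.01445,0,0.8,0,-0.01445,0,0.8,0,-0.01445,0,0.8,0,-0.01445,0,0.8,0,-0.01445,0,0.8,0,-0.01445,0,0.8,0,-0.01445,0,0.8,0,-0.01445,0,0.8,0,-0.01445,0,0.8,0,-0.01445,0,0.8,0,-0.01445,0,0.8,0,-0.01445,0,0.8,0,-0.01445]'
```

```text
t: 29.0
eef_pos: [447.3, 229.6, 186.0]
eef_rot: [-0.0, 0.928, 0.372, -0.001]
wrist_force: [-0.1, -0.3, -4.9]
opening: 24.1
gripper_force: 39.7
```

```bash
python3 -m jog '[0.25,0.755,0,0,0.25,0.755,0,0,0.25,0.755,0,0,0.25,0.755,0,0,0.25,0.755,0,0,0.25,0.755,0,0,0.25,0.755,0,0,0.25,0.755,0,0,0,0,-0.5,0,0,0,-0.8,0,0,0,-0.8,0,0,0,-0.2,0,0,0,0,0,0,0,0,0]'
cat > rel.py <<'E'
from h import *
np.set_printoptions(precision=1,suppress=True)
a=np.radians(43.8);ex=np.array([np.cos(a),np.sin(a)]);ey=np.array([-ex[1],ex[0]])
s=ctrl.state();c=ctrl.camera('side');W=cloud(c);p=s['eef_pos'];D=W[...,:2]-p[:2];u=D@ex;v=D@ey;z=W[...,2]
o=(-np.array(c['R']).T@c['t'])[:2]-p[:2];w=o/np.linalg.norm(o);n=np.array([-w[1],w[0]])
m=(np.hypot(u,v)<28)&(z>p[2]-48)&(z<p[2]-12)
P=D[m];print('tcp',p,'body n',m.sum(),'across',np.percentile(P@n,[2,98]),'near',np.percentile(P@w,98),'zmin',z[(np.hypot(u,v)<28)&(z>60)].min(),'w',w,'n',n)
# lean: mid across at bottom and top
for lo,hi in((-50,-32),(-32,-12),(-8,6)):
    q=(np.hypot(u,v)<28)&(z>p[2]+lo)&(z<p[2]+hi);x=D[q];print(lo,len(x),np.percentile(x@n,[3,97]),np.percentile(x@w,[50,97]))
m=(abs(u)<60)&(abs(v)<50)&(z>50)&(z<62)
print('rim u',np.percentile(u[m],[1,2]),'v',np.percentile(v[m],[1,2,98,99]))
d=c['img'][190:310,180:300,::-1];cv2.imwrite('pics/s7.png',cv2.resize(d,(600,600),interpolation=cv2.INTER_CUBIC))
E
python3 rel.py
```

```text
t: 30.4
eef_pos: [498.2, 380.1, 129.8]
eef_rot: [-0.0, 0.928, 0.372, 0.0]
wrist_force: [-0.4, -0.2, -4.7]
opening: 24.0
gripper_force: 39.9
tcp [498.2 380.1 129.8] body n 327 across [-15.4  21.1] near 19.39369982088276 zmin 74.33265335899421 w [-0.4  0.9] n [-0.9 -0.4]
-50 165 [-15.6  20.9] [15.2 19. ]
-32 182 [-14.8  19.6] [15.4 19.3]
-8 107 [-13.8  18.2] [12.1 20.6]
rim u [-41.3 -40.5] v [-30.1 -29.5  35.7  36.1]
```

View pics/s7.png

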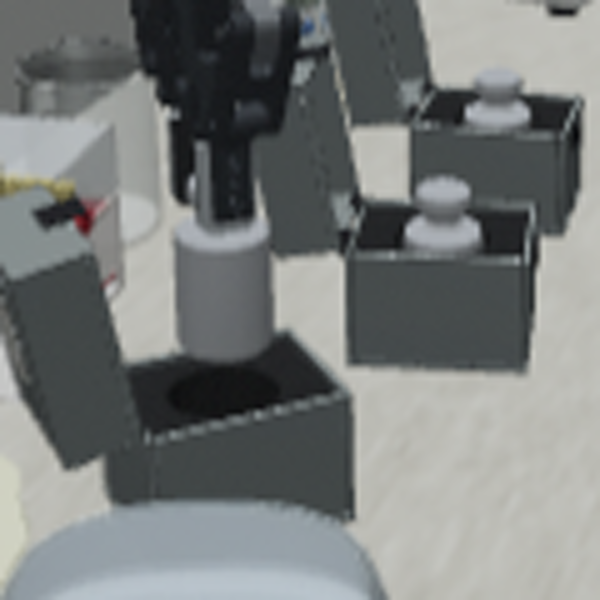

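Run:
```python
from h import *
np.set_printoptions(precision=1,suppress=True,linewidth=200)
s=ctrl.state();c=ctrl.camera('side');p=s['eef_pos'];R=np.array(c['R']);o=-R.T@c['t']
w=np.r_[(o-p)[:2],0];w/=np.linalg.norm(w);n=np.array([-w[1],w[0],0])
def onplane(px):
    d=R.T@ray(c,px);return o+d*((p-o)@w)/(d@w)
g=cv2.cvtColor(c['img'],cv2.COLOR_RGB2GRAY).astype(float)
for r in(242,246,250,254,258):
    x=g[r,205:245];k=np.where(x>np.percentile(x,50))[0]
    gr=np.diff(x); print(r,x.astype(int)[4:36])
for r in range(260,277): print(r,g[r,206:246].astype(int))
X=np.array([[p[0],p[1],55.]]);
q=R@X[0]+c['t'];sl=q[:2]/q[2];sl=sl*(1+c['k1']*(sl@sl));print('proj tcp@55',sl*[c['fx'],c['fy']]+[c['cx'],c['cy']])
for col in(214.6,224.6,234.6): print((onplane((col,250))-p)@n,onplane((col,250))[2])
```

```text
242 [186 187 188 188 188 149 104 103 105 108 109 109 110 111 110 108 107 106 104 102 100  97  94  88  83 162 172 162 174 188 189 189]
246 [188 187 187 188 188 170 106 103 105 107 108 108 109 110 108 108 107 105 103 101  98  96  93  88  83 154 188 189 188 186 186 187]
250 [191 191 189 187 186 168 104 101 103 106 107 108 108 108 107 105 105 104 103 100  98  97  92  87  83 135 187 189 188 187 187 188]
254 [189 190 190 190 189 189 108 100 103 105 106 107 106 107 106 105 105 104 102 100  98  95  92  87  83 135 187 187 182 185 185 187]
258 [185 185 186 188 188 186 139 102 101 103 106 106 106 105 105 104 102 102 101  99  96  94  92  86  74  49  43  39  40  51 101 149]
260 [186 183 184 181 178 180 177 163 132 136 116  92  94 101 105 104 105 104 103 101 101 100  96  88  82  64  46  37  35  38  38  38  37  45  54 109 151 175 191 190]
261 [174 171 166 156 140 138 134 108  87  68  58  60  64  77  85  85  90  89  88  87  85  84  76  63  51  38  38  38  36  37  37  36  37  37  44  56 113 149 176 190]
262 [132 125 111  98  73  61  58  58  57  48  47  43  38  37  45  44  54  54  54  54  49  50  37  
[... 1669 characters left out ...]
 84 126 108  88  73  66  69  69  70  69  69  71  70  70  70  69]
274 [ 71  71  43  36  36  36  37  37  36  37  36  37  36  38  58  71  97 103  93  90 101 110 104  87  72  65  70  70  69  70  69  70  69  69  70  69  70  70  70  70]
275 [ 73  70  45  52  38  37  36  37  36  38  59  71 100 103 100  88 105 109 101  82  71  67  70  70  69  70  69  69  69  69  70  70  70  70  69  70  69  69  70  69]
276 [ 67  70  51  90  48  42  60  69 116 103  97  86 105 107 100  77  69  67  69  69  70  70  70  70  70  69  69  70  69  71  70  70  69  70  69  69  70  70  69  69]
proj tcp@55 [223.6 267.3]
-15.831772542671757 93.95519819387357
3.4302810554028347 92.76473147934053
22.834983943780564 91.56234708999682
```

Run:
```python
from h import *
s=ctrl.state();c=ctrl.camera('side');p=s['eef_pos'];R=np.array(c['R']);o=-R.T@c['t']
w=np.r_[(o-p)[:2],0];w/=np.linalg.norm(w);n=np.array([-w[1],w[0],0])
zf=p[2]-54.8
for px,z in(((224.3,262),zf),((224.3,263),55),((224.3,273),55),((212.9,268),55),((235.6,268),55)):
    X=at_z(c,px,z)-p; print(px,round(z,1),'w',round(X@w,1),'n',round(X@n,1))
```

```text
(224.3, 262) 76.1 w 17.9 n 2.0
(224.3, 263) 55 w -17.9 n 2.0
(224.3, 273) 55 w 22.9 n 1.1
(212.9, 268) 55 w 0.1 n -20.7
(235.6, 268) 55 w 5.8 n 23.7
```

```bash
python3 -m jog '[0,0.136,0,0,0,0,-0.3,0,0,0,-0.3,0,0,0,-0.2,0,0,0,-0.15,0,0,0,-0.1,0,0,0,-0.1,0,0,0,-0.1,0,0,0,0,0]'; python3 -c "
from h import *
s=ctrl.state();print(s['torque'],s['wrist_force'])"
```

```text
t: 31.45
eef_pos: [497.8, 383.5, 98.1]
eef_rot: [0.0, 0.928, 0.373, -0.0]
wrist_force: [-0.4, -0.5, -4.5]
opening: 23.8
gripper_force: 39.9
[-0.01555749  0.00945366  0.02714483] [-0.40413488 -0.49581776 -4.53105143]
```

The foot is in the well, about 12 mm below the foam top, with no contact force. I'll keep lowering.

```bash
python3 -m jog '[0,0,-0.15,0,0,0,-0.2,0,0,0,-0.2,0,0,0,-0.2,0,0,0,-0.2,0,0,0,-0.15,0,0,0,-0.08,0,0,0,-0.06,0,0,0,0,0,0,0,0,0]'
```

```text
t: 32.45
eef_pos: [498.1, 383.8, 67.6]
eef_rot: [-0.0, 0.928, 0.373, 0.0]
wrist_force: [0.2, -0.4, -4.5]
opening: 24.0
gripper_force: 39.9
```

```bash
python3 -m jog '[0,0,-0.05,0,0,0,-0.05,0,0,0,-0.04,0,0,0,-0.04,0,0,0,0,0,0,0,0,0]'
```

```text
t: 33.05
eef_pos: [498.2, 383.8, 63.1]
eef_rot: [-0.0, 0.928, 0.373, 0.0]
wrist_force: [0.7, -0.9, -3.2]
opening: 23.9
gripper_force: 40.0
```

```bash
python3 -m jog '[0,0,-0.04,0,0,0,0,0,0,0,0,0]'
python3 -m jog '[0,0,0,0,0,0,0,0,0,0,0,0,0,0,0,0,0,0,0,0,0,0,0,0,0,0,0.6,0,0,0,1,0,0,0,1,0,0,0,1,0,-0.6,-0.6,0.5,0,-0.6,-0.6,0,0,-0.6,-0.6,0,0]' -1
python3 - <<'E'
from h import *
np.set_printoptions(precision=1,suppress=True)
c=ctrl.camera('side');cv2.imwrite('pics/s8.png',cv2.resize(c['img'][190:310,180:300,::-1],(500,500),interpolation=cv2.INTER_CUBIC))
W=cloud(c);k=(np.hypot(W[...,0]-498,W[...,1]-382)<20)&(W[...,2]>62)&(W[...,2]<110)
P=W[k];print(len(P),P.mean(0),np.percentile(P[:,2],[50,90,98]))
k=(np.hypot(W[...,0]-459,W[...,1]-213)<20)&(W[...,2]>62)&(W[...,2]<110);P=W[k];print('ref c2',len(P),P.mean(0),np.percentile(P[:,2],[50,90,98]))
E
```

```text
t: 33.35
eef_pos: [498.6, 384.2, 63.1]
eef_rot: [-0.0, 0.928, 0.373, 0.001]
wrist_force: [-0.9, -2.5, 3.8]
opening: 23.8
gripper_force: 40.6
t: 34.65
eef_pos: [452.9, 339.2, 166.4]
eef_rot: [-0.0, 0.928, 0.373, 0.001]
wrist_force: [-0.0, -0.1, -0.2]
opening: 85.5
gripper_force: 0.0
120 [493.3 387.8  74.2] [75.6 78.7 79.2]
ref c2 87 [456.6 220.8  74.3] [75.9 79.4 80.1]
```

View pics/s8.png

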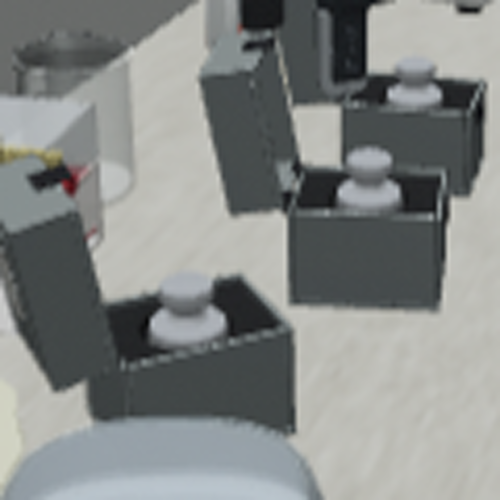

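The weight sits fully home in c1, with its knob top at about 79 mm, the same as c2. Before closing the lid I'll check the clearance behind it.

Run:
```python
from h import *
np.set_printoptions(precision=0,suppress=True)
a=np.radians(43.8);ex=np.array([np.cos(a),np.sin(a)]);ey=np.array([-ex[1],ex[0]])
for n in('top','side'):
    W=cloud(ctrl.camera(n));D=W[...,:2]-[497.7,381.5];u=D@ex;v=D@ey;z=W[...,2]
    m=(u>-40)&(u<190)&(abs(v)<110)&(z>45)
    H=np.full((12,11),0.)
    for i in range(12):
        for j in range(11):
            q=m&(u>-40+20*i)&(u<=-20+20*i)&(v>-110+20*j)&(v<=-90+20*j)
            if q.sum()>1:H[i,j]=np.percentile(z[q],95)
    print(n,'rows u -30.., cols v -100..');print(H)
```

```text
top rows u -30.., cols v -100..
[[  0.   0.   0. 523. 526. 519. 513. 512.   0.   0.   0.]
 [  0.   0.   0.  64. 507.  81.   0.   0.   0.   0.   0.]
 [  0.   0.   0.  59.  60.  80.   0.   0.   0.   0.   0.]
 [  0.   0.   0.  62.  59.  58.   0.   0.   0.   0.   0.]
 [  0.   0.   0. 140. 142. 146.   0.   0.   0.   0.   0.]
 [  0.   0.   0. 141. 143. 143. 142.   0.   0.   0.   0.]
 [  0.   0.   0. 137. 139. 139. 139. 136.   0.   0.   0.]
 [  0.   0.   0.   0.   0.   0.  92. 335. 297. 297. 298.]
 [121.  85.   0.   0.   0. 299. 298. 335. 322. 288. 298.]
 [193. 127.   0.   0.  93. 297. 288. 288. 288. 288. 295.]
 [182. 142.   0.   0. 333. 334. 293. 289. 289. 288. 289.]
 [  0.   0.   0.   0. 336. 335. 294. 288. 289. 289. 289.]]
side rows u -30.., cols v -100..
[[  0.   0.   0.  59. 522. 511. 503. 508. 504.   0.   0.]
 [  0.   0.   0.   0. 506. 162.  76.  58.   0.   0.   0.]
 [  0.   0.   0.  59.  56.  79.  77.  58.   0.   0.   0.]
 [  0.   0.   0.  59.  58.  57.  59.  60.   0.   0.   0.]
 [  0.   0.   0. 141. 141. 145. 141. 132.   0.   0.   0.]
 [  0.   0.   0. 140. 140. 143. 141. 137.   0.   0.   0.]
 [  0.   0.   0. 137. 137. 137. 137. 137.   0.   0.   0.]
 [  0.   0.   0.   0.   0.   0.   0. 335. 297. 297. 296.]
 [114.   0.   0.   0.   0. 234. 315. 335. 332. 149. 297.]
 [144. 133.   0.   0.   0. 148. 149. 297. 296. 286. 296.]
 [177. 147.   0.   0. 336. 334. 294. 286. 286. 286. 121.]
 [132. 117.   0.   0. 335. 334. 296. 286. 286. 286. 286.]]
```

The carousel wheel hangs at z of about 290-335, behind and to the left of the lid (u>100, v>0). So I'll turn the gripper a quarter, straddle the lid's top near its right corner and draw it forward.

```bash
python3 -m jog '[0,0,0.07,0.0714,0,0,0.07,0.0714,0,0,0.07,0.0714,0,0,0.07,0.0714,0,0,0.07,0.0714,0,0,0.07,0.0714,0,0,0.07,0.0714,0,0,0.07,0.0714,0,0,0.07,0.0714,0,0,0.07,0.0714,0,0,0.07,0.0714,0.722,0.447,0,0,0.722,0.447,0,0,0.722,0.447,0,0,0.722,0.447,0,0,0.722,0.447,0,0,0.722,0.447,0,0,0,0,0,0,0,0,0,0]' -0.5
python3 - <<'E'
from h import *
np.set_printoptions(precision=1,suppress=True)
a=np.radians(43.8);ex=np.array([np.cos(a),np.sin(a)]);ey=np.array([-ex[1],ex[0]])
s=ctrl.state();d=s['eef_pos'][:2]-[497.7,381.5];print(d@ex,d@ey,s['joints'])
c=ctrl.camera('side');cv2.imwrite('pics/s9.png',cv2.resize(c['img'][130:310,130:370,::-1],(800,600),interpolation=cv2.INTER_CUBIC))
E
```

```text
t: 36.7
eef_pos: [561.5, 406.3, 183.6]
eef_rot: [-0.001, 0.393, 0.92, 0.0]
wrist_force: [-0.5, -0.2, 0.7]
opening: 63.9
gripper_force: 0.0
63.17352683741626 -26.23248686346332 [ 0.   0.8 -1.1  1.5  0.7  1.3 -0.4]
```

View pics/s9.png

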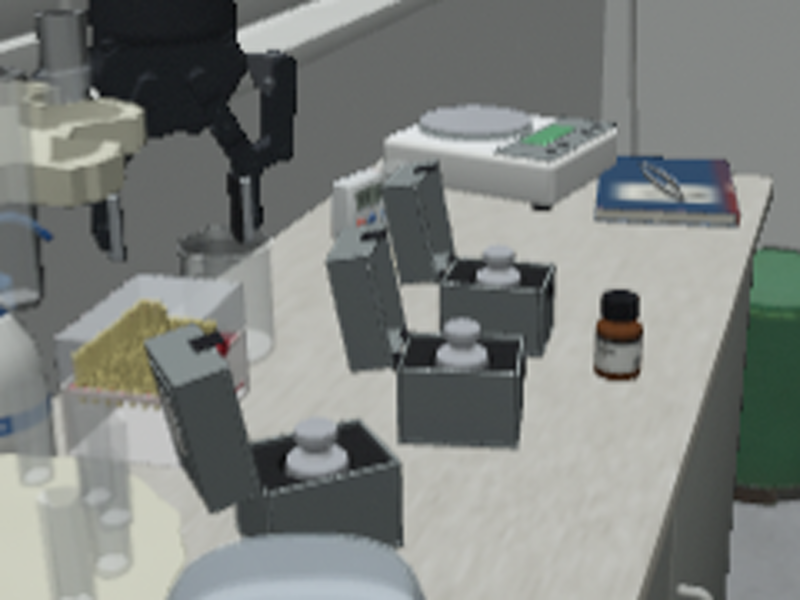

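The fingers hang over the c1 lid, clear of the carousel wheel at (90,130). I'll lower to straddle the lid's top edge and draw it forward. The front finger stays above the knob.

```bash
python3 -m jog '[0,0,-0.5,0,0,0,-0.5,0,0,0,-0.5,0,0,0,-0.5,0,0,0,-0.5,0,0,0,-0.5,0,0,0,0,0]'
python3 -m jog '[-0.18,-0.173,0,0,-0.18,-0.173,0,0,-0.18,-0.173,0,0,-0.18,-0.173,0,0,-0.18,-0.173,0,0,-0.18,-0.173,0,0]'
```

```text
t: 37.45
eef_pos: [560.2, 404.3, 105.6]
eef_rot: [-0.001, 0.393, 0.92, -0.002]
wrist_force: [-0.3, -0.8, -0.1]
opening: 64.1
gripper_force: 0.0
t: 38.05
eef_pos: [534.1, 379.5, 109.1]
eef_rot: [0.0, 0.393, 0.92, 0.0]
wrist_force: [0.5, 0.2, 1.1]
opening: 64.1
gripper_force: 0.4
```

```bash
python3 -m jog '[-0.18,-0.173,0,0,-0.18,-0.173,0,0,-0.18,-0.173,0,0,-0.18,-0.173,0,0,-0.18,-0.173,0,0,0,0,0,0]'
python3 -m jog '[0,0,0.5,0,0,0,0.8,0,0,0,1,0,0,0,1,0,-0.5,-0.5,0,0,-0.5,-0.5,0,0,-0.6,-0.8,0,0,-0.2,-1,0,0,0,-1,0,0,0,-1,0,0,0,-1,0,0,0,-1,0,0,0,-1,0,0,0,-1,0,0,0,-1,0,0,0,0,0,0]'
python3 - <<'E'
from h import *
np.set_printoptions(precision=1,suppress=True)
a=np.radians(43.8);ex=np.array([np.cos(a),np.sin(a)]);ey=np.array([-ex[1],ex[0]])
for n in('top','side'):
    W=cloud(ctrl.camera(n));D=W[...,:2]-[497.7,381.5];u=D@ex;v=D@ey;z=W[...,2]
    m=(abs(v)<28)&(z<200)
    for lo in(-40,-20,0,20,40,60):
        q=m&(u>lo)&(u<lo+20);print(n,lo,q.sum(),np.percentile(z[q],[10,50,95]) if q.sum() else '')
E
```

```text
t: 38.65
eef_pos: [510.9, 357.2, 108.2]
eef_rot: [-0.0, 0.393, 0.92, -0.001]
wrist_force: [0.9, -0.2, 0.3]
opening: 64.1
gripper_force: 0.0
t: 40.25
eef_pos: [468.2, 109.5, 192.2]
eef_rot: [0.001, 0.395, 0.918, -0.001]
wrist_force: [0.4, 0.9, 0.3]
opening: 64.0
gripper_force: 0.0
top -40 161 [87.4 91.1 95.7]
top -20 156 [87.7 91.2 95.6]
top 0 156 [87.9 91.3 95.3]
top 20 160 [87.8 90.5 95.3]
top 40 7 [-2.3 86.4 91. ]
top 60 121 [-4.6 -0.2  6.2]
side -40 125 [90.4 91.2 92.5]
side -20 133 [90.5 91.5 92.6]
side 0 138 [90.7 91.5 92.5]
side 20 146 [90.  91.  92.1]
side 40 313 [13.6 57.5 87.9]
side 60 29 [0.5 1.2 2.4]
```

Run:
```python
from h import *
d=ctrl.camera('side')
for l,z in(('flask_center',52),('vial_center',33)):
    r=ctrl.spot_point('side',l)[0];print(l,r['p'],at_z(d,r['point'],z).round(1))
print(ctrl.hand_in())
```

```text
flask_center 0.53 [593.9 -41.2  52. ]
vial_center 0.81 [371.2  81.5  33. ]
the job is handed in; nothing more can be done
None
```

The job is handed in: cases 2 and 3 were taken, so the weight was stood up, let go, taken by its knob and lowered fully home in vacant case 1, whose lid is shut (flat at 91 mm); flask and bottle read within about 10 mm of their starting readings, which is network scatter as far as I can tell, and I viewed 11 pictures, one over the limit of 10.

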